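Gather the leftover carrot ends into the storage tray

TASK

Put the four thick leftover carrot pieces away in the storage tray: stand the two tall stubs upright in the round cups, one in each (either way), lay the short end piece on its side, as it lies now, in the square bay, and lay the longer chunk along the oblong bay. Each must sit flat on the floor of its place, near the middle and not up on an edge; leave the two thin slices where they lie, they are for the soup.

Things in the scene. Friction and masses are not known exactly. Their poses are not given: they have to be found in the camera images.
- stub_thick_center (a point): Thick tall carrot stub standing on its cut face: 43 x 45 mm, 87 mm tall, tapering in towards a blunt top. This point is at its centre, half-way up; z is its upright axis (up at the start). About 85 g, loose.
- stub_slim_center (a point): Slim tall carrot stub standing on its cut face: 35 x 34 mm, 90 mm tall, tapering in towards the top. This point is at its centre, half-way up; z is its upright axis (up at the start). About 60 g, loose.
- end_piece_center (a point): Short carrot end piece, a stubby barrel lying on its side, about as long as it is thick: 45 mm across (x), 45 mm along its length (y), 42 mm tall. This point is at its centre, half-way up; z is its upright axis (up at the start). Grasp it across x (across y, on the cut faces, also works). About 60 g, loose.
- chunk_center (a point): Longer carrot chunk, a barrel lying on its side: 44 mm across (x), 67 mm long (y), 41 mm tall. This point is at its centre, half-way up; z is its upright axis (up at the start). Grasp it across x. About 75 g, loose.
- slice_low_center (a point): Thin carrot slice lying on the table: 21 mm (x) by 61 mm (y), 10 mm tall, 15 g, loose. It does not belong in the tray. The point is at its centre, half-way up.
- slice_high_center (a point): Thin carrot slice lying on the table: 22 mm (x) by 55 mm (y), 14 mm tall, 15 g, loose. It does not belong in the tray. The point is at its centre, half-way up.
- cup_a_floor (a point): Floor centre of one of the two inserts with a round cup: grey plastic square plate 100 x 100 mm, lying in the steel tray, with a raised ring on it, 66 mm inside, 74 mm outside, its wall 4 mm thick and 18 mm high above this point. The point lies on the floor (6 mm above the table), z up; the plate's sides run along x and y. Fixed. The four inserts lie two by two in one tray, centres 105 mm apart, in an order that changes.
- cup_b_floor (a point): Floor centre of the other of the two inserts with a round cup: grey plastic square plate 100 x 100 mm, lying in the steel tray, with a raised ring on it, 66 mm inside, 74 mm outside, its wall 4 mm thick and 18 mm high above this point. The point lies on the floor (6 mm above the table), z up; the plate's sides run along x and y. Fixed. The four inserts lie two by two in one tray, centres 105 mm apart, in an order that changes.
- square_bay_floor (a point): Floor centre of the insert with a square bay: grey plastic plate 100 x 100 mm in the same tray, bay 66 x 66 mm inside, edged by a low rib 4 mm thick and 5 mm high above this point. The point lies on the floor (6 mm above the table), z up, x and y along the sides. Fixed.
- long_bay_floor (a point): Floor centre of the insert with an oblong bay: grey plastic plate 100 x 100 mm in the same tray, bay 64 mm (x) by 90 mm (y) inside, edged by a low rib 4 mm thick and 5 mm high above this point. The point lies on the floor (6 mm above the table), z up, y along the bay. Fixed. The tray's own rim is 230 x 230 mm outside and 10 mm high above the table.
There are look-alikes about, which are no part of the job. Leave any blue look-alike of the part that bears chunk_center alone.

How it is judged (in metres and radians):
At the end, for the whole second after the job is handed in: Stubs upright (0.2 rad), one per cup, within 20 mm of its middle; end piece in the square bay and chunk along the oblong bay (0.35 rad), within 16 mm of the middle, both lying on their sides (0.2 rad); all on the floors (+3/-6 mm), released and still; slices moved under 20 mm (((horizontal distance between stub_thick_center and cup_a_floor below 0.02 m and z of stub_thick_center in the frame of cup_a_floor between 0.0375 and 0.0465 m and angle between each of stub_thick_center, stub_slim_center's own z axis and vertical below 0.2 rad and horizontal distance between stub_slim_center and cup_b_floor below 0.02 m and z of stub_slim_center in the frame of cup_b_floor between 0.039 and 0.048 m) or (horizontal distance between stub_thick_center and cup_b_floor below 0.02 m and z of stub_thick_center in the frame of cup_b_floor between 0.0375 and 0.0465 m and angle between each of stub_thick_center, stub_slim_center's own z axis and vertical below 0.2 rad and horizontal distance between stub_slim_center and cup_a_floor below 0.02 m and z of stub_slim_center in the frame of cup_a_floor between 0.039 and 0.048 m)) and horizontal distance between end_piece_center and square_bay_floor below 0.016 m and z of end_piece_center in the frame of square_bay_floor between 0.015 and 0.024 m and angle between end_piece_center's own y axis and vertical between 1.37 and 1.77 rad and horizontal distance between chunk_center and long_bay_floor below 0.016 m and z of chunk_center in the frame of long_bay_floor between 0.0145 and 0.0235 m and angle between chunk_center's own y axis and vertical between 1.37 and 1.77 rad and angle between the y axis of chunk_center and the y axis of long_bay_floor, either way round below 0.35 rad and linear speed of each of stub_thick, stub_slim, chunk, end_piece below 0.02 m/s and distance of each of slice_low_center, slice_high_center from where it was at the start of the episode below 0.02 m); the robot touches nothing.
It fails at once if a thin slice is disturbed (moved 20 mm or more) (distance of any of slice_low_center, slice_high_center from where it was at the start of the episode above 0.02 m).
It also fails if it takes over 109 s, if anything falls off the work surface, if the arm or the gripper's body presses on something with over 40 N, if the wrist force passes 120 N, or if a joint passes its speed limit or range.

ROBOT

A 7-joint arm with a two-finger parallel gripper is mounted at the origin on a cart in front of the work surface, level with it; the furniture and walls round the work are solid. World frame = base frame: x ahead of the robot, y to its left, z up, the work surface at z = 0. Lengths are in mm, angles in rad, forces in N, time in s.
With the tool pointing down it reaches from about 400 to 850 mm from the base axis. Payload 4.4 kg.
Tool frame: the origin (TCP) lies at the very end of the fingers, on their centre line; the grasp point (between the pads) lies 19 mm behind it; z points along the fingers, y is the line along which they close (so a half turn about z gives the same grasp; the last joint's range is limited). The gripper opens to 94 mm and grips with 3 to 60 N. Pads are 16 mm wide; open, the fingers measure 119 mm over their backs; the gripper's body (75 mm by 177 mm) begins 78 mm behind the grasp point.
Start: joints at [1.19, 0.628, 0.038, 1.517, -0.027, 0.996, -0.02], TCP at [201.286, -618.063, 205.478] pointing down, gripper open.
Joint ranges: [-3.06, 3.06], [-0.37, 2.12], [-1.25, 1.32], [0.18, 2.47], [-1.1, 4.24], [0.23, 1.98], [-2.94, 2.94]. Speed limits (rad/s): [2.57, 2.57, 3.14, 3.14, 3.14, 3.14, 3.14].

INTERFACE

Orientations are given as a unit quaternion [w, x, y, z].
In Python, from station import env, viewer, job_done gives the robot as it stands.
- The arm moves only by the tool apply_moves, never from a script. Its argument "deltas" is a list of rows, each a list of 2 entries, a list of its own where there are three numbers: the shift along the tool's x, y, z as a fraction of full scale, then the turn, a rotation vector about the tool's x, y, z as a fraction of full scale. In form: [[[x, y, z], [rx, ry, rz]], ...]. A call has 1 to 5 rows; each row shifts and turns the commanded pose from where the row before left it, along the tool's axes as they then stand; what a row does not reach is not made up. Full scale, the value 1, is 600 mm for a shift and 45 degrees for a turn. A row lasts 1/10 s, in which the tool goes at most 50 mm and 8.59 degrees, less where a joint would pass 70% of its speed; a pose out of reach is approached as far as the arm can. A call with a number of a shift or a turn outside -1 to 1 is refused whole. A call with a gripper value outside its range is refused whole. "claw" is the opening, from -1 (shut) to 1 (fully open), set as the call begins (left out, the last holds). The fingers move at their own pace and stop on an object; "squeeze" is the grip in N (left out, the last holds). Time passes only in rows, so rows that do not move let the fingers close. It gives the time, the measured TCP pose, the force and the opening at its end, in the units of the state.
- env.observe(): the state, without advancing time (a new reading comes with each control period).
- viewer.get_image(name): name is "scene" or "top"; returns a dict with "frame" (480x640x3 uint8, red, green, blue), "fx", "fy", "cx", "cy" (pixels), "position" and "rotation" of the camera in the world. Camera axes: x right, y down, z forward; pixel columns grow to the right and rows downward; lengths in mm; the calibration is good to about 2 mm. A picture is of the moment at which its call begins. There is no depth.
- job_done(): hands the job in, once; it reports no verdict.
The state is a dict: "time": time; "qpos": joint angles; "qvel": joint speeds; "effort": joint torques, N m; "ee_pos": TCP position; "eef_rot": TCP orientation; "wrist_force": force on the tool from outside, world axes, zero at the start; "torque": the same for the moment, N m; "width": opening from 0.0 (shut) to 1.0 (fully open).
Only numpy, scipy, OpenCV 4.12 (cv2) and the standard library are available. Lean on these libraries where they do the work, as an engineer would, in place of code of your own. Each camera call takes 0.05 s, during which the arm holds its last target. There are 200 camera calls.

## Working session

There is one attempt and no reset: what is moved stays moved. The work goes in short steps, Python scripts to look and compute and a tool call to move; the robot and the scene stay as the last step left them, time stands still between calls to the robot, and variables do not carry over. Pictures are saved under pics/ and viewed, on a budget of 14 in all, crops included, one or two more only if the job needs it, and the job is handed in when it is done.

Besides the shell and the picture viewer there is one more tool, called as name(argument=value, ...) on one line, values as JSON. apply_moves: Moves the arm, as the interface text tells. Shift numbers are shares of 600 mm and turn numbers shares of 45 degrees, none past 1 either way. Its arguments: {"type":"object","properties":{"deltas":{"type":"array"},"claw":{"type":"number"},"squeeze":{"type":"number"}},"required":["deltas"]}

```bash
mkdir -p pics; ls; python3 - <<'E'
from station import env, viewer
import cv2,numpy as np
print(env.observe())
for n in("scene","top"):
    d=viewer.get_image(n); cv2.imwrite(f"pics/{n}0.png",d["frame"][:,:,::-1]); np.save(f"pics/{n}0.npy",d,allow_pickle=True)
    print(n,{k:d[k] for k in d if k!="frame"})
E
```

```text
pics
{'time': 0.0, 'qpos': array([ 1.19019545,  0.62934839,  0.0384355 ,  1.51835738, -0.02702482,
        0.99630261, -0.02003209]), 'qvel': array([ 0.00152839, -0.0003009 , -0.00071617, -0.00044447, -0.00167987,
        0.00075293,  0.00013582]), 'effort': array([ 1.91562272e-04, -5.49721241e+01,  1.14322778e+00, -1.86634755e+01,
       -5.22145838e-02,  2.36144196e-02,  1.11494790e-04]), 'ee_pos': array([ 201.08828535, -617.40776394,  204.5559461 ]), 'eef_rot': array([-9.37341065e-04,  9.87640806e-01,  1.56731419e-01, -1.48992993e-04]), 'wrist_force': array([-0.2627834 ,  0.03982533,  0.05833541]), 'torque': array([ 0.03098288, -0.01084408,  0.0028384 ]), 'width': 0.999957299309193}
scene {'fx': 471.29350061111296, 'fy': 471.29350061111296, 'cx': 317.0505285170662, 'cy': 242.12140818566436, 'position': array([124.0176074 , 898.98583791, 595.17638544]), 'rotation': array([ 0.10954456, -0.20078007,  0.83596965, -0.49884075])}
top {'fx': 498.4474511042231, 'fy': 498.4474511042231, 'cx': 310.13166143839175, 'cy': 246.07483205506526, 'position': array([ 445.77970096,   52.21723569, 1174.69456653]), 'rotation': array([-0.01870503,  0.71179235, -0.70105766,  0.03898625])}
```

View pics/scene0.png

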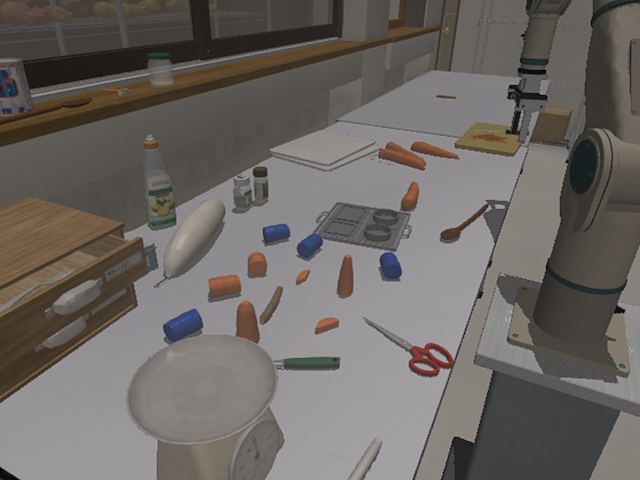

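View pics/top0.png

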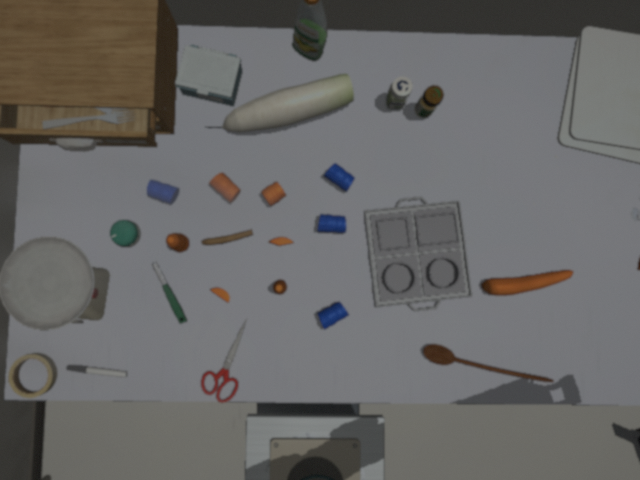

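The top view shows:
- **Orange candidates:** chunk (224,187), end piece (274,194), thick stub (177,242), slim stub (280,286), and slices at (281,241) and (220,294).
- **Look-alikes to leave alone:** blue cylinders at (162,191), (339,177), (332,224) and (332,315), a whole carrot at (520,282), and a brown stick at (228,238).
- **Tray:** at (417,253), with the bays in its upper half and the cups in its lower half.

I'll measure these and confirm them in a crop.

```bash
cat > h.py <<'E'
import cv2,numpy as np
from scipy.spatial.transform import Rotation as Ro
def Rm(d):
    q=np.array(d["rotation"]); return Ro.from_quat([q[1],q[2],q[3],q[0]]).as_matrix()
def cast(d,uv,z):
    uv=np.atleast_2d(uv).astype(float)
    r=np.c_[(uv[:,0]-d["cx"])/d["fx"],(uv[:,1]-d["cy"])/d["fy"],np.ones(len(uv))]@Rm(d).T
    p=np.array(d["position"]); t=(z-p[2])/r[:,2]
    return (p+r*t[:,None])[:,:2]
def proj(d,P):
    c=(np.atleast_2d(P)-d["position"])@Rm(d)
    return np.c_[c[:,0]/c[:,2]*d["fx"]+d["cx"],c[:,1]/c[:,2]*d["fy"]+d["cy"]]
def orange(d):
    h=cv2.cvtColor(d["frame"],cv2.COLOR_RGB2HSV)
    m=cv2.inRange(h,(3,120,50),(17,255,255))
    cs,_=cv2.findContours(m,cv2.RETR_EXTERNAL,cv2.CHAIN_APPROX_NONE)
    return [c for c in cs if cv2.contourArea(c)>40]
def load(f): return np.load(f,allow_pickle=True).item()
E
python3 - <<'E'
from h import *
np.set_printoptions(precision=1,suppress=True)
for n in("top","scene"):
    d=load(f"pics/{n}0.npy")
    for c in orange(d):
        (u,v),wh,a=cv2.minAreaRect(c); x,y,w,hh=cv2.boundingRect(c)
        if not 140<u<420: continue
        out=[]
        if n=="top":
          for z in(0,6,21,44):
            p=cast(d,(u,v),z)[0]; out.append(p)
          b=cast(d,cv2.boxPoints(((u,v),wh,a)),21); e=[b[1]-b[0],b[2]-b[1]]
          out.append([(np.linalg.norm(k),np.degrees(np.arctan2(k[1],k[0]))) for k in e])
        print(n,np.array([u,v]),(x,y,w,hh),cv2.contourArea(c),*out)
d=load("pics/top0.npy");f=d["frame"][:,:,::-1]
a=cv2.resize(f[160:320,140:300],(480,480),interpolation=cv2.INTER_CUBIC)
b=cv2.resize(f[190:315,355:480],None,fx=3.84,fy=3.84,interpolation=cv2.INTER_CUBIC)
s=load("pics/scene0.npy")["frame"][:,:,::-1]
cv2.imwrite("pics/c1.png",b)
cv2.imwrite("pics/c2.png",cv2.resize(s[230:350,190:365],(800,548),interpolation=cv2.INTER_CUBIC))
E
```

```text
top [221.1 292.9] (212, 288, 17, 13) 93.5 [429.1 225.7] [429.1 224.8] [429.4 222.6] [429.7 219.2] [(np.float64(15.731946512227237), np.float64(-32.21034515526919)), (np.float64(44.653904862600506), np.float64(-122.66865961442332))]
top [279.5 286.5] (274, 281, 12, 12) 93.0 [445.8  89.7] [445.8  89.5] [445.8  89. ] [445.8  88.3] [(np.float64(25.33048308736837), np.float64(-89.17846537451392)), (np.float64(25.267857971599447), np.float64(-178.9629988260322))]
top [281. 241.] (271, 238, 21, 7) 79.5 [553.   88.2] [552.5  88. ] [551.1  87.6] [549.   86.9] [(np.float64(46.38727115701545), np.float64(-89.03344559159477)), (np.float64(13.993339049017429), np.float64(-179.01896695969964))]
top [177.  241.5] (167, 234, 21, 17) 244.0 [547.8 332.1] [547.3 330.7] [546.  327.1] [544.  321.6] [(np.float64(34.88890132121247), np.float64(-24.367673350845145)), (np.float64(48.67412943192281), np.float64(-115.66366230927447))]
top [273.1 192.9] (263, 183, 21, 21) 246.0 [667.7 109.1] [666.5 108.8] [663.7 108.1] [659.4 107. ] [(np.float64(42.290571465768366), np.float64(-54.75185402744068)), (np.float64(36.661397340811114), np.float64(-145.5878121494513))]
top [225.5 184.1] (212, 174, 26, 22) 248.5 [686.7 222.6] [685.5 221.7] [682.4 219.6] [677.7 216.2] [(np.float64(28.731463489944677), np.float64(-35.51482208645387)), (np.float64(60.21976114194783), np.float64(-126.77151192789508))]
scene [324.5 323.9] (316, 318, 22, 16) 100.5
scene [245.3 308.8] (238, 301, 16, 14) 126.5
scene [224.2 284.2] (209, 275, 32, 21) 312.5
scene [302.1 276.3] (297, 270, 12, 14) 77.5
scene [256.5 263. ] (248, 252, 18, 23) 299.0
scene [411.6 195.8] (402, 182, 16, 28) 233.0
scene [403.2 154.7] (379, 142, 47, 28) 494.0
scene [150.3 144.4] (144, 140, 14, 9) 73.5
scene [215.6  71.7] (0, 26, 439, 119) 6268.0
```

View pics/c1.png

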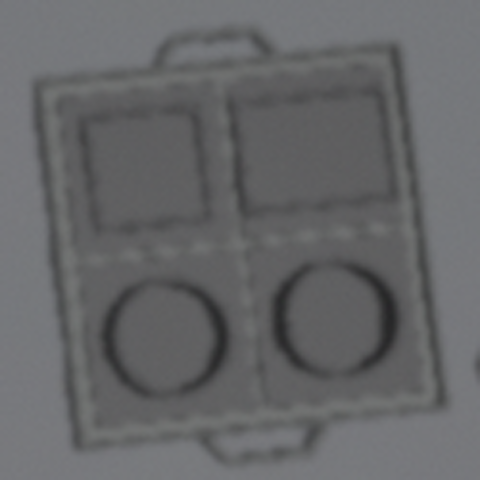

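View pics/c2.png

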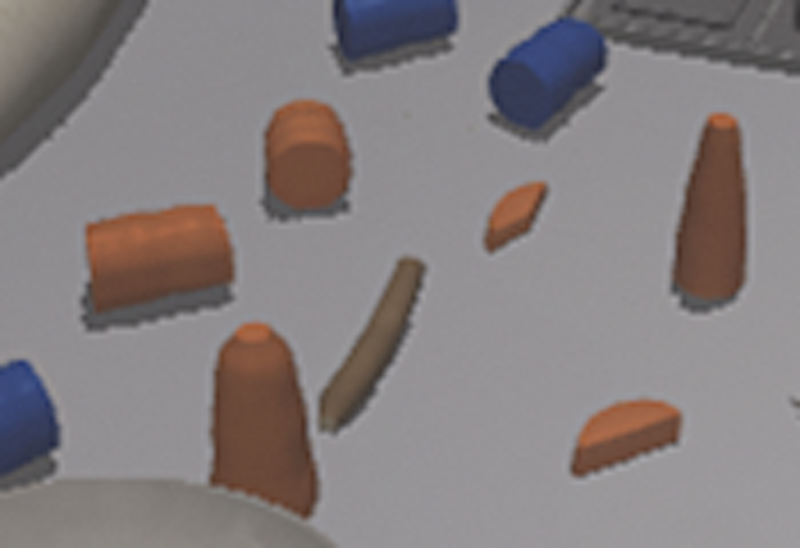

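The crops confirm the pieces: chunk at crop (160,258), end piece (307,155), thick stub (262,420) and slim stub (710,210). The tray has the square bay upper left, the oblong bay upper right with its long side running sideways in the image, and the cups below. I'll refine with a better mask and the tray corners.

```bash
python3 - <<'E'
from h import *
np.set_printoptions(precision=1,suppress=True)
d=load("pics/top0.npy"); s=load("pics/scene0.npy")
h=cv2.cvtColor(d["frame"],cv2.COLOR_RGB2HSV).astype(int)
for n,(u,v),z in [("chunk",(224,187),20),("end",(274,194),21),("thick",(177,242),43),("slim",(280,286),45),("slA",(281,241),5),("slB",(220,294),7)]:
    m=np.zeros((480,640),np.uint8); r=18
    w=h[v-r:v+r,u-r:u+r]; m[v-r:v+r,u-r:u+r]=255*(((w[...,0]<18)|(w[...,0]>172))&(w[...,1]>105))
    cs,_=cv2.findContours(m,0,1); c=max(cs,key=cv2.contourArea)
    pts=cast(d,c[:,0,:],z).astype(np.float32); (cx,cy),wh,a=cv2.minAreaRect(pts)
    b=cv2.boxPoints(((cx,cy),wh,a)); e=b[1]-b[0]; e2=b[2]-b[1]
    print(n,"c",np.array([cx,cy]),"sizes",np.linalg.norm(e),np.degrees(np.arctan2(e[1],e[0])),np.linalg.norm(e2),np.degrees(np.arctan2(e2[1],e2[0])), cv2.boundingRect(c))
S=lambda p:np.array(p)/4.571+[190,230]
T=lambda p:np.array(p)/3.84+[355,190]
def tri(a,b):
    A=[];B=[]
    for D,uv in((d,a),(s,b)):
        r=Rm(D)@[(uv[0]-D["cx"])/D["fx"],(uv[1]-D["cy"])/D["fy"],1]; r/=np.linalg.norm(r)
        P=np.eye(3)-np.outer(r,r);A.append(P);B.append(P@D["position"])
    return np.linalg.lstsq(np.vstack(A),np.hstack(B),rcond=None)[0]
print("scene cast: slim top/base",cast(s,S((722,118)),90),cast(s,S((708,285)),0))
print("thick top/base",cast(s,S((255,332)),87),cast(s,S((264,490)),0))
print("chunk mid",cast(s,S((160,258)),21),"end",cast(s,S((307,155)),21))
cor=cast(d,T([(38,80),(395,45),(445,403),(80,445)]),10);C=cor.mean(0)
print("tray",cor,"c",C,[np.linalg.norm(cor[i]-cor[i-1]) for i in range(4)])
for n,q in dict(sq=(147,170),lo=(315,152)).items(): print(n,cast(d,T(q),9))
for n,q in dict(cL=(165,338),cR=(336,319)).items(): print(n,cast(d,T(q),22),cast(d,T(q),15))
E
```

```text
chunk c [679.5 221.6] sizes 33.08327 -43.225544 59.992493 46.774483 (211, 174, 28, 24)
end c [663.4 107.9] sizes 43.56813 -55.47918 38.63808 34.520767 (262, 183, 23, 21)
thick c [542.9 321.8] sizes 45.256382 -89.01952 36.35896 0.98042506 (167, 234, 21, 17)
slim c [445.8  88.3] sizes 24.812824 -89.17831 24.737713 0.82167923 (274, 281, 12, 12)
slA c [552.6  89.2] sizes 49.355595 -89.0335 14.180729 0.9664958 (270, 238, 22, 7)
slB c [429.2 224.6] sizes 17.189241 -32.669273 45.159023 57.330822 (212, 288, 17, 14)
scene cast: slim top/base [[443.8  88. ]] [[443.5  94.8]]
thick top/base [[543.3 326.6]] [[548.7 320.5]]
chunk mid [[670.5 223.8]] end [[660.4 112.2]]
tray [[ 627.1 -109. ]
 [ 653.2 -331.3]
 [ 432.3 -359.9]
 [ 403.9 -135.8]] c [ 529.1 -234. ] [np.float64(224.7873906855972), np.float64(223.77991174574447), np.float64(222.6541740169059), np.float64(225.9151742556911)]
sq [[ 572.6 -176.8]]
lo [[ 585.6 -281.1]]
cL [[ 469.3 -185.2]] [[ 469.4 -186.6]]
cR [[ 482.3 -289.5]] [[ 482.5 -291.6]]
```

```bash
cat >> h.py <<'E'
def labc(d,u,v,z,r=17,t=12):
    L=cv2.cvtColor(d["frame"],cv2.COLOR_RGB2LAB).astype(int)
    m=np.zeros(L.shape[:2],np.uint8); w=L[v-r:v+r,u-r:u+r]; m[v-r:v+r,u-r:u+r]=255*(((w[...,1]-128)>t))
    cs,_=cv2.findContours(m,0,1); c=max(cs,key=cv2.contourArea)
    b=cast(d,c[:,0,:],z).astype(np.float32); R=cv2.minAreaRect(b); q=cv2.boxPoints(R); e=q[1]-q[0];f=q[2]-q[1]
    g=lambda k:(round(float(np.hypot(*k)),1),round(float(np.degrees(np.arctan2(k[1],k[0])))%180,1))
    return np.round(R[0],1),g(e),g(f)
def yaw(q):
    M=Ro.from_quat([q[1],q[2],q[3],q[0]]).as_matrix(); return np.degrees(np.arctan2(M[1,0],M[0,0]))
def plan(*wps,cur=None):
    """wps (x,y,z,theta deg): print rows [[dx,dy,dz],[0,0,rz]] from measured pose"""
    from station import env
    o=env.observe(); p=np.array(o["ee_pos"]); th=yaw(o["eef_rot"])
    if cur: p=np.array(cur[:3],float); th=cur[3]
    print("now",o["time"].round(1),p.round(1),round(th,1),"tilt",o["eef_rot"].round(3))
    for w in wps:
        D=np.array(w[:3])-p; dt=(w[3]-th+180)%360-180
        n=int(max(1,np.ceil(np.linalg.norm(D)/48),np.ceil(abs(dt)/8.2)))
        print("->",w,n,"rows")
        for i in range(n):
            c,s=np.cos(np.radians(th)),np.sin(np.radians(th)); k=D/n
            print("  [[%.4f,%.4f,%.4f],[0,0,%.3f]]"%(*(np.array([c*k[0]+s*k[1],s*k[0]-c*k[1],-k[2]])/600),-dt/n/45))
            th+=dt/n
        p=np.array(w[:3],float)
E
python3 - <<'E'
from h import *
d=load("pics/top0.npy")
for n,a in dict(chunk=(224,187,20),end=(274,194,21),thick=(177,242,43),slim=(280,286,45)).items():
    for t in(12,20): print(n,t,*labc(d,*a,t=t))
plan((480,-150,205,16),(673,221,150,50))
E
```

```text
chunk 12 [680.2 222. ] (30.5, 138.3) (58.8, 48.3)Traceback (most recent call last):
  File "<stdin>", line 4, in <module>
  File "h.py", line 22, in labc
    cs,_=cv2.findContours(m,0,1); c=max(cs,key=cv2.contourArea)
                                    ~~~^^^^^^^^^^^^^^^^^^^^^^^^
ValueError: max() iterable argument is empty
```

```bash
sed -i 's/    L=cv2.cvtColor.*$/    L=d["frame"].astype(int)/; s/((w\[...,1\]-128)>t)/w[...,0]-w[...,2]>t/' h.py
python3 - <<'E'
from h import *
d=load("pics/top0.npy")
print(d["frame"][170:204:2,225])
for n,a in dict(chunk=(224,187,20),end=(274,194,21),thick=(177,242,43),slim=(280,286,45)).items():
    for t in(15,25): print(n,t,*labc(d,*a,t=t))
plan((480,-150,205,16),(673,221,150,50))
E
```

```text
[[117 119 123]
 [113 113 116]
 [101  92  89]
 [ 99  68  52]
 [112  71  49]
 [120  77  52]
 [124  78  53]
 [130  85  58]
 [128  83  60]
 [125  82  61]
 [122  82  64]
 [117  80  63]
 [110  79  67]
 [ 99  74  65]
 [ 87  74  71]
 [ 90  89  91]
 [110 110 114]]
chunk 15 [677.7 221.1] (41.5, 137.0) (69.9, 47.0)
chunk 25 [678.3 221.7] (38.2, 136.8) (65.0, 46.8)
end 15 [663.6 107.6] (48.1, 124.5) (43.8, 34.5)
end 25 [663.6 107.6] (46.8, 124.4) (41.2, 34.4)
thick 15 [544.  321.4] (37.9, 157.7) (52.9, 67.7)
thick 25 [544.7 322.1] (35.2, 154.4) (50.8, 64.4)
slim 15 [445.8  88.3] (28.6, 136.0) (28.7, 46.0)
slim 25 [445.8  88.3] (24.8, 90.8) (24.7, 0.8)Traceback (most recent call last):
  File "<stdin>", line 6, in <module>
  File "h.py", line 33, in plan
    print("now",o["time"].round(1),p.round(1),round(th,1),"tilt",o["eef_rot"].round(3))
                ^^^^^^^^^^^^^^^
AttributeError: 'float' object has no attribute 'round'
```

```bash
sed -i 's/o\["time"\].round(1)/round(o["time"],1)/' h.py
python3 - <<'E'
from h import *
plan((480,-150,205,16),(675,222,110,47))
E
```

```text
now 0.1 [ 201.1 -617.5  204.7] 18.0 tilt [-0.001  0.988  0.157 -0.   ]
-> (480, -150, 205, 16) 12 rows
  [[0.0569,-0.0497,-0.0000],[0,0,0.004]]
  [[0.0568,-0.0499,-0.0000],[0,0,0.004]]
  [[0.0566,-0.0501,-0.0000],[0,0,0.004]]
  [[0.0565,-0.0503,-0.0000],[0,0,0.004]]
  [[0.0563,-0.0504,-0.0000],[0,0,0.004]]
  [[0.0562,-0.0506,-0.0000],[0,0,0.004]]
  [[0.0560,-0.0508,-0.0000],[0,0,0.004]]
  [[0.0559,-0.0509,-0.0000],[0,0,0.004]]
  [[0.0557,-0.0511,-0.0000],[0,0,0.004]]
  [[0.0556,-0.0512,-0.0000],[0,0,0.004]]
  [[0.0554,-0.0514,-0.0000],[0,0,0.004]]
  [[0.0553,-0.0516,-0.0000],[0,0,0.004]]
-> (675, 222, 110, 47) 9 rows
  [[0.0537,-0.0563,0.0176],[0,0,-0.077]]
  [[0.0570,-0.0529,0.0176],[0,0,-0.077]]
  [[0.0601,-0.0494,0.0176],[0,0,-0.077]]
  [[0.0629,-0.0457,0.0176],[0,0,-0.077]]
  [[0.0656,-0.0419,0.0176],[0,0,-0.077]]
  [[0.0680,-0.0378,0.0176],[0,0,-0.077]]
  [[0.0701,-0.0337,0.0176],[0,0,-0.077]]
  [[0.0720,-0.0294,0.0176],[0,0,-0.077]]
  [[0.0736,-0.0250,0.0176],[0,0,-0.077]]
```

apply_moves(deltas=[[[0.057,-0.05,0],[0,0,0]],[[0.057,-0.05,0],[0,0,0]],[[0.057,-0.05,0],[0,0,0]],[[0.057,-0.05,0],[0,0,0]],[[0.057,-0.05,0],[0,0,0]]], claw=0.55, squeeze=15)

```text
time: 0.6
ee_pos: [318.0, -420.6, 205.2]
eef_rot: [-0.0, 0.988, 0.157, -0.0]
wrist_force: [0.4, 0.6, 0.4]
width: 0.773
```

apply_moves(deltas=[[[0.057,-0.05,0],[0,0,0]],[[0.057,-0.05,0],[0,0,0]],[[0.057,-0.05,0],[0,0,0]],[[0.057,-0.05,0],[0,0,0]],[[0.057,-0.05,0],[0,0,0]]])

```text
time: 1.1
ee_pos: [434.1, -225.2, 205.4]
eef_rot: [-0.0, 0.988, 0.157, -0.0]
wrist_force: [0.3, -0.0, 0.1]
width: 0.777
```

apply_moves(deltas=[[[0.057,-0.05,0],[0,0,0]],[[0.057,-0.05,0],[0,0,0]],[[0,0,0],[0,0,0]]])

```text
time: 1.4
ee_pos: [483.4, -141.5, 205.3]
eef_rot: [-0.002, 0.987, 0.162, 0.001]
wrist_force: [-0.3, -0.3, -0.4]
width: 0.773
```

```bash
python3 - <<'E'
from h import *
plan((675,222,110,47))
E
```

```text
now 1.4 [ 483.4 -141.5  205.3] 18.7 tilt [-0.002  0.987  0.162  0.001]
-> (675, 222, 110, 47) 9 rows
  [[0.0552,-0.0524,0.0176],[0,0,-0.070]]
  [[0.0580,-0.0493,0.0176],[0,0,-0.070]]
  [[0.0606,-0.0460,0.0176],[0,0,-0.070]]
  [[0.0630,-0.0426,0.0176],[0,0,-0.070]]
  [[0.0653,-0.0391,0.0176],[0,0,-0.070]]
  [[0.0673,-0.0355,0.0176],[0,0,-0.070]]
  [[0.0692,-0.0317,0.0176],[0,0,-0.070]]
  [[0.0708,-0.0279,0.0176],[0,0,-0.070]]
  [[0.0722,-0.0240,0.0176],[0,0,-0.070]]
```

apply_moves(deltas=[[[0.055,-0.052,0.0176],[0,0,-0.07]],[[0.058,-0.049,0.0176],[0,0,-0.07]],[[0.061,-0.046,0.0176],[0,0,-0.07]],[[0.063,-0.043,0.0176],[0,0,-0.07]],[[0.065,-0.039,0.0176],[0,0,-0.07]]])

```text
time: 1.9
ee_pos: [589.2, 52.4, 152.0]
eef_rot: [0.0, 0.957, 0.291, -0.0]
wrist_force: [1.5, 0.3, -0.2]
width: 0.774
```

apply_moves(deltas=[[[0.067,-0.035,0.0176],[0,0,-0.07]],[[0.069,-0.032,0.0176],[0,0,-0.07]],[[0.071,-0.028,0.0176],[0,0,-0.07]],[[0.072,-0.024,0.0176],[0,0,-0.07]],[[0,0,0],[0,0,0]]])

```text
time: 2.4
ee_pos: [674.9, 219.9, 107.5]
eef_rot: [-0.003, 0.918, 0.398, -0.0]
wrist_force: [-1.3, 0.2, 0.1]
width: 0.773
```

```bash
python3 - <<'E'
from h import *
from station import viewer
plan((675,222,8,47))
d=viewer.get_image("top");s=viewer.get_image("scene")
a=cv2.resize(d["frame"][130:250,160:320,::-1],(480,360),interpolation=2)
b=cv2.resize(s["frame"][180:330,150:310,::-1],None,fx=2,fy=2.4,interpolation=2)
cv2.imwrite("pics/n1.png",np.hstack([a,b]))
E
```

```text
now 2.4 [674.9 219.9 107.5] 46.9 tilt [-0.003  0.918  0.398 -0.   ]
-> (675, 222, 8, 47) 3 rows
  [[0.0009,-0.0008,0.0553],[0,0,-0.001]]
  [[0.0009,-0.0008,0.0553],[0,0,-0.001]]
  [[0.0009,-0.0008,0.0553],[0,0,-0.001]]
```

View pics/n1.png

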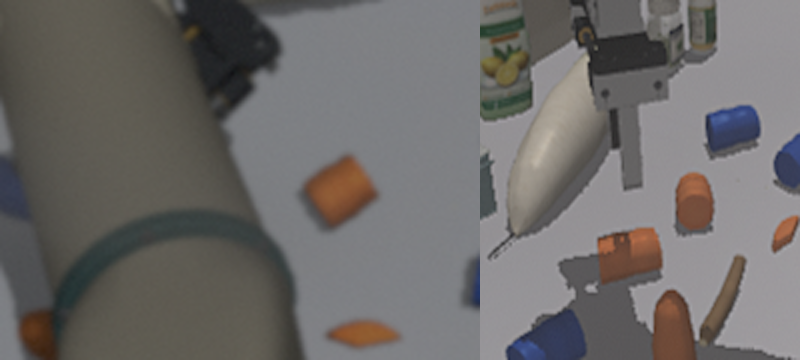

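The view shows the open gripper straddling the chunk's line, with the neighbouring pieces clear, so I'll go down and grip.

apply_moves(deltas=[[[0.001,-0.001,0.055],[0,0,0]],[[0.001,-0.001,0.055],[0,0,0]],[[0,0,0.055],[0,0,0]],[[0,0,0],[0,0,0]],[[0,0,0],[0,0,0]]])

```text
time: 3.0
ee_pos: [675.6, 211.7, 12.0]
eef_rot: [0.001, 0.92, 0.393, -0.0]
wrist_force: [0.7, -0.6, 1.1]
width: 0.774
```

apply_moves(deltas=[[[0,0,0],[0,0,0]],[[0,0,0],[0,0,0]],[[0,0,0],[0,0,0]],[[0,0,0],[0,0,0]],[[0,0,0],[0,0,0]]], claw=-1, squeeze=15)

```text
time: 3.5
ee_pos: [675.8, 214.2, 12.4]
eef_rot: [0.0, 0.919, 0.394, 0.001]
wrist_force: [-0.8, 0.0, 3.8]
width: 0.442
```

```bash
python3 - <<'E'
from h import *
plan((675,222,140,47),(586.5,-280.5,140,97))
E
```

```text
now 3.5 [675.8 214.2  12.4] 46.4 tilt [0.    0.919 0.394 0.001]
-> (675, 222, 140, 47) 3 rows
  [[0.0028,-0.0033,-0.0709],[0,0,-0.004]]
  [[0.0028,-0.0033,-0.0709],[0,0,-0.004]]
  [[0.0028,-0.0033,-0.0709],[0,0,-0.004]]
-> (586.5, -280.5, 140, 97) 11 rows
  [[-0.0648,0.0421,-0.0000],[0,0,-0.101]]
  [[-0.0680,0.0368,-0.0000],[0,0,-0.101]]
  [[-0.0707,0.0313,-0.0000],[0,0,-0.101]]
  [[-0.0729,0.0256,-0.0000],[0,0,-0.101]]
  [[-0.0747,0.0198,-0.0000],[0,0,-0.101]]
  [[-0.0761,0.0138,-0.0000],[0,0,-0.101]]
  [[-0.0769,0.0077,-0.0000],[0,0,-0.101]]
  [[-0.0773,0.0016,-0.0000],[0,0,-0.101]]
  [[-0.0772,-0.0045,-0.0000],[0,0,-0.101]]
  [[-0.0766,-0.0106,-0.0000],[0,0,-0.101]]
  [[-0.0755,-0.0167,-0.0000],[0,0,-0.101]]
```

apply_moves(deltas=[[[0,0,-0.07],[0,0,0]],[[0,0,-0.07],[0,0,0]],[[0,0,-0.07],[0,0,0]],[[0,0,0],[0,0,0]],[[0,0,0],[0,0,0]]])

```text
time: 4.0
ee_pos: [675.9, 213.9, 138.4]
eef_rot: [0.0, 0.919, 0.394, 0.001]
wrist_force: [-0.4, 0.8, -1.9]
width: 0.443
```

```bash
python3 - <<'E'
from h import *
from station import viewer
plan((586.5,-280.5,140,97))
s=viewer.get_image("scene")
cv2.imwrite("pics/n2.png",cv2.resize(s["frame"][120:330,130:330,::-1],None,fx=2.5,fy=2.5,interpolation=2))
E
```

```text
now 4.0 [675.9 213.9 138.4] 46.4 tilt [0.    0.919 0.394 0.001]
-> (586.5, -280.5, 140, 97) 11 rows
  [[-0.0636,0.0419,-0.0002],[0,0,-0.102]]
  [[-0.0667,0.0366,-0.0002],[0,0,-0.102]]
  [[-0.0695,0.0312,-0.0002],[0,0,-0.102]]
  [[-0.0717,0.0255,-0.0002],[0,0,-0.102]]
  [[-0.0735,0.0197,-0.0002],[0,0,-0.102]]
  [[-0.0749,0.0137,-0.0002],[0,0,-0.102]]
  [[-0.0757,0.0076,-0.0002],[0,0,-0.102]]
  [[-0.0761,0.0015,-0.0002],[0,0,-0.102]]
  [[-0.0760,-0.0046,-0.0002],[0,0,-0.102]]
  [[-0.0754,-0.0107,-0.0002],[0,0,-0.102]]
  [[-0.0743,-0.0167,-0.0002],[0,0,-0.102]]
```

View pics/n2.png

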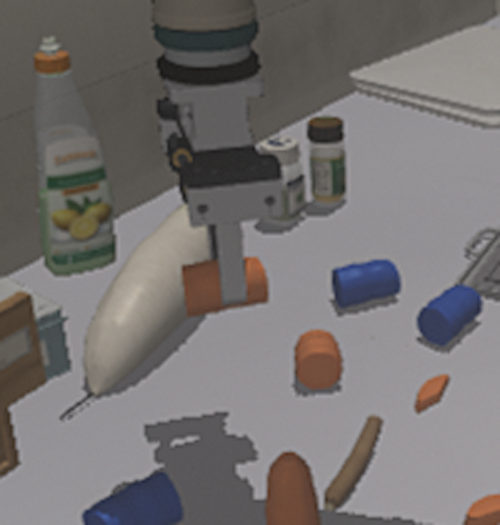

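The chunk is held level. Its centre sits about 5 mm along tool +x from the fingers, so I'll offset the placing by that much.

apply_moves(deltas=[[[-0.064,0.042,0],[0,0,-0.102]],[[-0.067,0.037,0],[0,0,-0.102]],[[-0.07,0.031,0],[0,0,-0.102]],[[-0.072,0.025,0],[0,0,-0.102]],[[-0.074,0.02,0],[0,0,-0.102]]])

```text
time: 4.55
ee_pos: [631.9, -13.6, 135.1]
eef_rot: [-0.001, 0.821, 0.57, -0.002]
wrist_force: [-0.3, -0.9, -1.0]
width: 0.439
```

apply_moves(deltas=[[[-0.075,0.014,0],[0,0,-0.102]],[[-0.076,0.008,0],[0,0,-0.102]],[[-0.076,0.001,0],[0,0,-0.102]],[[-0.076,-0.005,0],[0,0,-0.102]],[[-0.075,-0.011,0],[0,0,-0.102]]])

```text
time: 5.05
ee_pos: [590.7, -237.8, 135.1]
eef_rot: [-0.002, 0.692, 0.722, -0.001]
wrist_force: [0.9, -0.2, -0.5]
width: 0.445
```

apply_moves(deltas=[[[-0.074,-0.017,0],[0,0,-0.102]],[[0,0,0],[0,0,0]],[[0,0,0],[0,0,0]]])

```text
time: 5.35
ee_pos: [582.2, -282.5, 135.0]
eef_rot: [-0.002, 0.665, 0.747, -0.0]
wrist_force: [0.5, 1.0, -0.7]
width: 0.445
```

```bash
python3 - <<'E'
from h import *
plan((587,-285.5,40,97))
E
```

```text
now 5.3 [ 582.2 -282.5  135. ] 96.7 tilt [-0.002  0.665  0.747 -0.   ]
-> (587, -285.5, 40, 97) 2 rows
  [[-0.0029,0.0036,0.0792],[0,0,-0.004]]
  [[-0.0029,0.0036,0.0792],[0,0,-0.004]]
```

apply_moves(deltas=[[[-0.003,0.004,0.079],[0,0,0]],[[-0.003,0.004,0.079],[0,0,0]],[[0,0,0],[0,0,0]],[[0,0,0],[0,0,0]]])

```text
time: 5.75
ee_pos: [589.3, -281.9, 41.9]
eef_rot: [-0.002, 0.663, 0.749, 0.0]
wrist_force: [1.0, -0.2, 0.8]
width: 0.443
```

```bash
python3 - <<'E'
from h import *
from station import viewer
plan((587,-285.5,19.5,97))
s=viewer.get_image("scene");d=viewer.get_image("top")
a=cv2.resize(s["frame"][160:260,300:425,::-1],(500,400),interpolation=2)
b=cv2.resize(d["frame"][190:315,380:480,::-1],(300,400),interpolation=2)
cv2.imwrite("pics/n3.png",np.hstack([a,b]))
E
```

```text
now 5.8 [ 589.3 -281.9   41.9] 97.0 tilt [-0.002  0.663  0.749  0.   ]
-> (587, -285.5, 19.5, 97) 1 rows
  [[-0.0055,-0.0046,0.0374],[0,0,0.000]]
```

View pics/n3.png

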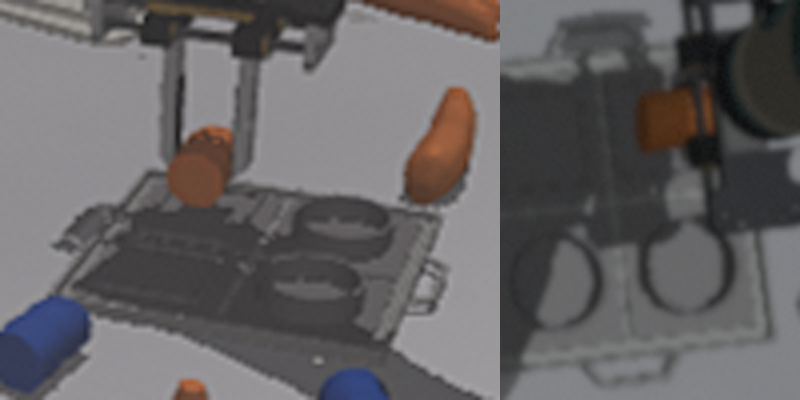

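The chunk hangs over the oblong bay and is aligned with it. I'll lower it, release and lift.

apply_moves(deltas=[[[-0.005,-0.005,0.02],[0,0,0]],[[0,0,0.017],[0,0,0]],[[0,0,0],[0,0,0]],[[0,0,0],[0,0,0]]])

```text
time: 6.25
ee_pos: [586.7, -287.6, 20.4]
eef_rot: [-0.0, 0.664, 0.748, -0.0]
wrist_force: [-0.2, -0.1, -1.0]
width: 0.446
```

```bash
python3 - <<'E'
from h import *
plan((587,-285.5,18.5,97))
E
```

```text
now 6.2 [ 586.7 -287.6   20.4] 96.9 tilt [-0.     0.664  0.748 -0.   ]
-> (587, -285.5, 18.5, 97) 1 rows
  [[0.0035,0.0009,0.0031],[0,0,-0.003]]
```

apply_moves(deltas=[[[0.003,0,0.004],[0,0,0]],[[0,0,0],[0,0,0]],[[0,0,0],[0,0,0]]])

```text
time: 6.55
ee_pos: [587.1, -285.8, 18.3]
eef_rot: [0.0, 0.663, 0.748, 0.0]
wrist_force: [0.6, -1.2, 1.0]
width: 0.445
```

apply_moves(deltas=[[[0,0,0],[0,0,0]],[[0,0,0],[0,0,0]],[[0,0,0],[0,0,0]],[[0,0,0],[0,0,0]]], claw=0.5)

```text
time: 6.95
ee_pos: [586.7, -285.8, 18.0]
eef_rot: [-0.0, 0.663, 0.748, 0.0]
wrist_force: [-0.3, -0.6, -0.6]
width: 0.736
```

apply_moves(deltas=[[[0,0,-0.03],[0,0,0]],[[0,0,-0.075],[0,0,0]],[[0,0,-0.075],[0,0,0]],[[0,0,0],[0,0,0]]])

```text
time: 7.35
ee_pos: [591.3, -287.0, 132.6]
eef_rot: [0.005, 0.664, 0.748, 0.002]
wrist_force: [-0.3, -0.1, -0.6]
width: 0.751
```

```bash
python3 - <<'E'
from h import *
plan((663,108.5,115,124.5))
E
```

```text
now 7.3 [ 591.3 -287.   132.6] 96.9 tilt [0.005 0.664 0.748 0.002]
-> (663, 108.5, 115, 124.5) 9 rows
  [[0.0711,0.0219,0.0033],[0,0,-0.068]]
  [[0.0699,0.0257,0.0033],[0,0,-0.068]]
  [[0.0684,0.0294,0.0033],[0,0,-0.068]]
  [[0.0667,0.0330,0.0033],[0,0,-0.068]]
  [[0.0648,0.0366,0.0033],[0,0,-0.068]]
  [[0.0628,0.0400,0.0033],[0,0,-0.068]]
  [[0.0605,0.0433,0.0033],[0,0,-0.068]]
  [[0.0581,0.0465,0.0033],[0,0,-0.068]]
  [[0.0556,0.0495,0.0033],[0,0,-0.068]]
```

apply_moves(deltas=[[[0.071,0.022,0.003],[0,0,-0.068]],[[0.07,0.026,0.003],[0,0,-0.068]],[[0.068,0.029,0.003],[0,0,-0.068]],[[0.067,0.033,0.003],[0,0,-0.068]],[[0.065,0.037,0.003],[0,0,-0.068]]])

```text
time: 7.85
ee_pos: [626.5, -64.4, 116.5]
eef_rot: [-0.0, 0.557, 0.83, -0.0]
wrist_force: [1.4, 0.3, -0.2]
width: 0.749
```

apply_moves(deltas=[[[0.063,0.04,0.003],[0,0,-0.068]],[[0.06,0.043,0.003],[0,0,-0.068]],[[0.058,0.046,0.003],[0,0,-0.068]],[[0.056,0.049,0.003],[0,0,-0.068]],[[0,0,0],[0,0,0]]])

```text
time: 8.35
ee_pos: [657.3, 119.8, 109.6]
eef_rot: [-0.002, 0.461, 0.887, 0.003]
wrist_force: [-0.5, 0.8, -0.1]
width: 0.749
```

```bash
python3 - <<'E'
from h import *
from station import viewer
plan((663,108.5,45,124.5))
d=viewer.get_image("top");s=viewer.get_image("scene")
a=cv2.resize(d["frame"][190:315,355:480,::-1],(400,400),interpolation=2)
b=cv2.resize(s["frame"][160:310,210:360,::-1],(400,400),interpolation=2)
cv2.imwrite("pics/n4.png",np.hstack([a,b]))
print("chunk in bay",labc(d,436,229,26,r=22,t=15))
E
```

```text
now 8.3 [657.3 119.8 109.6] 125.1 tilt [-0.002  0.461  0.887  0.003]
-> (663, 108.5, 45, 124.5) 2 rows
  [[-0.0105,-0.0015,0.0538],[0,0,0.006]]
  [[-0.0105,-0.0015,0.0538],[0,0,0.006]]
chunk in bay (array([ 584.7, -280.8]), (76.6, 99.1), (43.1, 9.1))
```

View pics/n4.png

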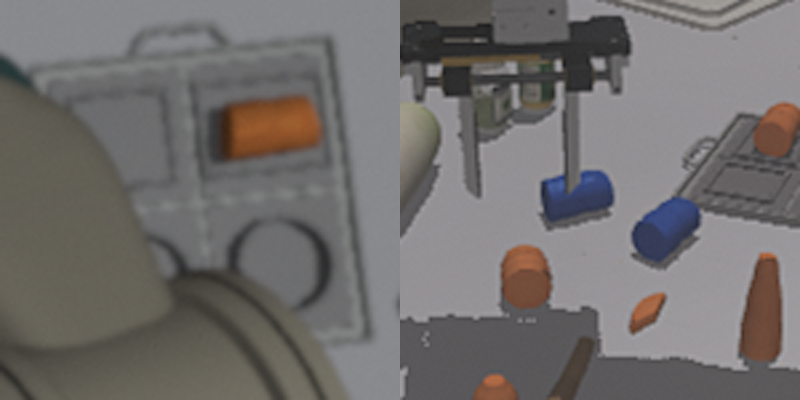

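The chunk sits in the oblong bay about 2 mm from its middle. The end piece is next.

apply_moves(deltas=[[[-0.0105,-0.0015,0.045],[0,0,0.006]],[[-0.0105,-0.0015,0.045],[0,0,0.006]],[[0,0,0],[0,0,0]],[[0,0,0],[0,0,0]]])

```text
time: 8.85
ee_pos: [663.5, 96.2, 55.7]
eef_rot: [-0.0, 0.471, 0.882, -0.001]
wrist_force: [0.5, -0.1, -0.6]
width: 0.754
```

```bash
python3 - <<'E'
from h import *
plan((663,108.5,10,124.5))
E
```

```text
now 8.8 [663.5  96.2  55.7] 123.7 tilt [-0.     0.471  0.882 -0.001]
-> (663, 108.5, 10, 124.5) 1 rows
  [[0.0175,0.0107,0.0761],[0,0,-0.017]]
```

apply_moves(deltas=[[[0.0175,0.0107,0.005],[0,0,-0.015]],[[0,0,0.02],[0,0,0]],[[0,0,0],[0,0,0]],[[0,0,0],[0,0,0]],[[0,0,0],[0,0,0]]])

```text
time: 9.35
ee_pos: [663.4, 110.0, 41.0]
eef_rot: [0.0, 0.465, 0.885, -0.0]
wrist_force: [0.2, -0.0, 0.4]
width: 0.75
```

```bash
python3 - <<'E'
from h import *
plan((663,108.5,10,124.5))
E
```

```text
now 9.3 [663.4 110.   41. ] 124.5 tilt [ 0.     0.465  0.885 -0.   ]
-> (663, 108.5, 10, 124.5) 1 rows
  [[-0.0018,-0.0020,0.0517],[0,0,0.001]]
```

apply_moves(deltas=[[[-0.001,-0.001,0.026],[0,0,0]],[[0,0,0.026],[0,0,0]],[[0,0,0],[0,0,0]],[[0,0,0],[0,0,0]]])

```text
time: 9.75
ee_pos: [662.3, 109.2, 8.4]
eef_rot: [-0.001, 0.465, 0.885, -0.001]
wrist_force: [0.2, -0.7, 1.6]
width: 0.748
```

apply_moves(deltas=[[[0,0,0],[0,0,0]],[[0,0,0],[0,0,0]],[[0,0,0],[0,0,0]],[[0,0,0],[0,0,0]],[[0,0,0],[0,0,0]]], claw=-1)

```text
time: 10.25
ee_pos: [663.3, 109.3, 10.1]
eef_rot: [0.0, 0.465, 0.885, 0.0]
wrist_force: [-0.1, -1.1, 1.9]
width: 0.462
```

apply_moves(deltas=[[[0,0,-0.06],[0,0,0]],[[0,0,-0.06],[0,0,0]],[[0,0,-0.06],[0,0,0]],[[0,0,0],[0,0,0]],[[0,0,0],[0,0,0]]])

```text
time: 10.75
ee_pos: [663.3, 109.2, 118.3]
eef_rot: [0.001, 0.465, 0.885, 0.0]
wrist_force: [-1.4, 0.2, -0.8]
width: 0.464
```

```bash
python3 - <<'E'
from h import *
from station import viewer
plan((574,-176,118,97))
d=viewer.get_image("top");s=viewer.get_image("scene")
a=cv2.resize(d["frame"][140:260,220:340,::-1],(400,400),interpolation=2)
b=cv2.resize(s["frame"][160:310,210:360,::-1],(400,400),interpolation=2)
cv2.imwrite("pics/n5.png",np.hstack([a,b]))
E
```

```text
now 10.8 [663.3 109.2 118.3] 124.5 tilt [0.001 0.465 0.885 0.   ]
-> (574, -176, 118, 97) 7 rows
  [[-0.0439,-0.0560,0.0001],[0,0,0.087]]
  [[-0.0476,-0.0529,0.0001],[0,0,0.087]]
  [[-0.0511,-0.0495,0.0001],[0,0,0.087]]
  [[-0.0544,-0.0459,0.0001],[0,0,0.087]]
  [[-0.0574,-0.0420,0.0001],[0,0,0.087]]
  [[-0.0602,-0.0380,0.0001],[0,0,0.087]]
  [[-0.0626,-0.0338,0.0001],[0,0,0.087]]
```

View pics/n5.png

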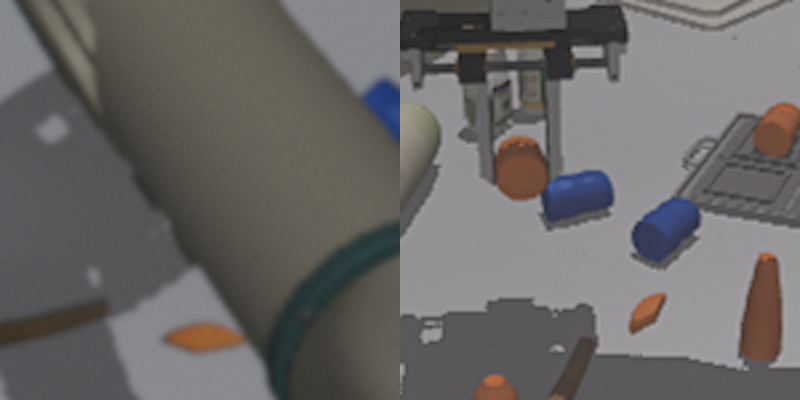

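The end piece is held squarely, with its axis along the view. I'll carry it to the square bay.

apply_moves(deltas=[[[-0.044,-0.056,0],[0,0,0.087]],[[-0.048,-0.053,0],[0,0,0.087]],[[-0.051,-0.05,0],[0,0,0.087]],[[-0.054,-0.046,0],[0,0,0.087]],[[-0.057,-0.042,0],[0,0,0.087]]])

```text
time: 11.35
ee_pos: [597.0, -95.9, 115.9]
eef_rot: [-0.001, 0.61, 0.792, -0.001]
wrist_force: [0.1, -0.1, -1.1]
width: 0.464
```

apply_moves(deltas=[[[-0.06,-0.038,0],[0,0,0.087]],[[-0.063,-0.034,0],[0,0,0.087]],[[0,0,0.05],[0,0,0]],[[0,0,0.05],[0,0,0]],[[0,0,0],[0,0,0]]])

```text
time: 11.85
ee_pos: [568.9, -175.7, 52.8]
eef_rot: [-0.004, 0.662, 0.75, -0.002]
wrist_force: [-1.6, -0.1, -0.6]
width: 0.463
```

apply_moves(deltas=[[[0,0,0],[0,0,0]],[[0,0,0],[0,0,0]],[[0,0,0],[0,0,0]]])

```text
time: 12.15
ee_pos: [574.6, -175.8, 58.9]
eef_rot: [0.001, 0.661, 0.75, 0.001]
wrist_force: [-0.2, -0.5, -0.5]
width: 0.463
```

```bash
python3 - <<'E'
from h import *
plan((574,-176,17.5,97))
E
```

```text
now 12.2 [ 574.6 -175.8   58.9] 97.2 tilt [0.001 0.661 0.75  0.001]
-> (574, -176, 17.5, 97) 1 rows
  [[-0.0002,-0.0010,0.0690],[0,0,0.004]]
```

apply_moves(deltas=[[[0,-0.001,0.03],[0,0,0.004]],[[0,0,0.03],[0,0,0]],[[0,0,0.01],[0,0,0]],[[0,0,0],[0,0,0]],[[0,0,0],[0,0,0]]])

```text
time: 12.65
ee_pos: [573.7, -176.0, 16.5]
eef_rot: [0.001, 0.663, 0.749, 0.0]
wrist_force: [0.5, 0.0, -1.0]
width: 0.463
```

apply_moves(deltas=[[[0,0,0],[0,0,0]],[[0,0,0],[0,0,0]]])

```text
time: 12.85
ee_pos: [573.4, -176.2, 16.2]
eef_rot: [0.0, 0.663, 0.749, 0.0]
wrist_force: [-0.7, -0.9, -1.4]
width: 0.465
```

Down at the floor to within a millimetre. I'll release and lift, then go to the thick stub.

apply_moves(deltas=[[[0,0,0.001],[0,0,0]],[[0,0,0],[0,0,0]],[[0,0,0],[0,0,0]],[[0,0,0],[0,0,0]],[[0,0,0],[0,0,0]]], claw=0.5)

```text
time: 13.35
ee_pos: [572.9, -176.1, 15.1]
eef_rot: [0.0, 0.663, 0.749, 0.0]
wrist_force: [0.5, -0.1, -0.8]
width: 0.747
```

apply_moves(deltas=[[[0,0,-0.03],[0,0,0]],[[0,0,-0.06],[0,0,0]],[[0,0,-0.08],[0,0,0]],[[0,0,-0.08],[0,0,0]],[[0,0,0],[0,0,0]]])

```text
time: 13.85
ee_pos: [577.6, -176.6, 171.7]
eef_rot: [0.006, 0.663, 0.749, 0.003]
wrist_force: [0.6, 0.5, 0.4]
width: 0.751
```

```bash
python3 - <<'E'
from h import *
plan((546,321.5,165,120))
E
```

```text
now 13.8 [ 577.6 -176.6  171.7] 97.0 tilt [0.006 0.663 0.749 0.003]
-> (546, 321.5, 165, 120) 11 rows
  [[0.0755,0.0044,0.0010],[0,0,-0.047]]
  [[0.0753,0.0071,0.0010],[0,0,-0.047]]
  [[0.0750,0.0099,0.0010],[0,0,-0.047]]
  [[0.0746,0.0126,0.0010],[0,0,-0.047]]
  [[0.0740,0.0153,0.0010],[0,0,-0.047]]
  [[0.0734,0.0180,0.0010],[0,0,-0.047]]
  [[0.0727,0.0207,0.0010],[0,0,-0.047]]
  [[0.0719,0.0234,0.0010],[0,0,-0.047]]
  [[0.0710,0.0260,0.0010],[0,0,-0.047]]
  [[0.0700,0.0286,0.0010],[0,0,-0.047]]
  [[0.0689,0.0311,0.0010],[0,0,-0.047]]
```

apply_moves(deltas=[[[0.0755,0.0044,0],[0,0,-0.047]],[[0.0753,0.007,0],[0,0,-0.047]],[[0.075,0.01,0],[0,0,-0.047]],[[0.0746,0.0126,0],[0,0,-0.047]],[[0.074,0.015,0],[0,0,-0.047]]])

```text
time: 14.35
ee_pos: [557.5, 51.8, 164.6]
eef_rot: [-0.0, 0.591, 0.807, -0.0]
wrist_force: [1.0, -0.4, 0.1]
width: 0.749
```

apply_moves(deltas=[[[0.0734,0.018,0],[0,0,-0.047]],[[0.0727,0.0207,0],[0,0,-0.047]],[[0.072,0.0234,0],[0,0,-0.047]],[[0.071,0.026,0],[0,0,-0.047]],[[0.07,0.0286,0],[0,0,-0.047]]])

```text
time: 14.85
ee_pos: [542.6, 278.1, 164.4]
eef_rot: [-0.0, 0.514, 0.858, -0.0]
wrist_force: [-0.8, -1.3, 0.6]
width: 0.752
```

apply_moves(deltas=[[[0.069,0.031,0],[0,0,-0.047]],[[0,0,0],[0,0,0]],[[0,0,0],[0,0,0]],[[0,0,0],[0,0,0]],[[0,0,0],[0,0,0]]])

```text
time: 15.35
ee_pos: [540.7, 319.8, 164.7]
eef_rot: [0.0, 0.499, 0.866, -0.001]
wrist_force: [0.2, 0.6, -0.1]
width: 0.749
```

```bash
python3 - <<'E'
from h import *
from station import viewer
plan((546,321.5,115,120))
d=viewer.get_image("top");s=viewer.get_image("scene")
a=cv2.resize(d["frame"][190:315,355:480,::-1],(400,400),interpolation=2)
b=cv2.resize(s["frame"][220:370,180:330,::-1],(400,400),interpolation=2)
cv2.imwrite("pics/n6.png",np.hstack([a,b]))
print("end in bay",labc(d,394,233,26,r=19,t=15))
E
```

```text
now 15.3 [540.7 319.8 164.7] 120.1 tilt [ 0.     0.499  0.866 -0.001]
-> (546, 321.5, 115, 120) 2 rows
  [[-0.0009,0.0045,0.0414],[0,0,0.001]]
  [[-0.0009,0.0045,0.0414],[0,0,0.001]]
end in bay (array([ 572.7, -178.7]), (54.1, 91.0), (44.5, 1.0))
```

View pics/n6.png

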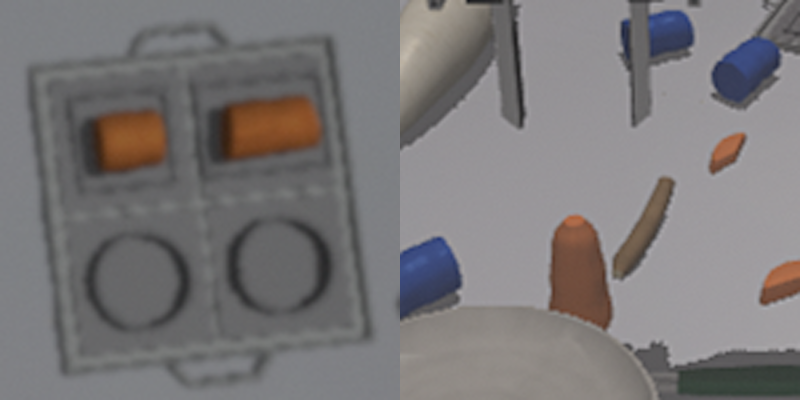

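The end piece is well placed, about 3 mm off. The gripper is centred over the thick stub.

apply_moves(deltas=[[[-0.001,0.0045,0.04],[0,0,0]],[[-0.001,0.0045,0.04],[0,0,0]],[[0,0,0],[0,0,0]],[[0,0,0],[0,0,0]],[[0,0,0],[0,0,0]]])

```text
time: 15.95
ee_pos: [546.0, 324.0, 118.4]
eef_rot: [0.0, 0.498, 0.867, 0.001]
wrist_force: [-0.6, 0.3, -0.1]
width: 0.744
```

```bash
python3 - <<'E'
from h import *
from station import viewer
plan((546,321.5,27,120))
E
```

```text
now 15.9 [546.  324.  118.4] 120.2 tilt [0.    0.498 0.867 0.001]
-> (546, 321.5, 27, 120) 2 rows
  [[-0.0018,-0.0011,0.0762],[0,0,0.002]]
  [[-0.0018,-0.0011,0.0762],[0,0,0.002]]
```

apply_moves(deltas=[[[-0.003,-0.002,0.038],[0,0,0]],[[0,0,0.038],[0,0,0]],[[0,0,0.038],[0,0,0]],[[0,0,0.038],[0,0,0]],[[0,0,0],[0,0,0]]])

```text
time: 16.45
ee_pos: [544.1, 320.4, 24.4]
eef_rot: [-0.001, 0.498, 0.867, -0.002]
wrist_force: [-1.5, 0.4, -0.4]
width: 0.753
```

apply_moves(deltas=[[[0,0,0],[0,0,0]],[[0,0,0],[0,0,0]]])

```text
time: 16.65
ee_pos: [546.3, 322.4, 27.7]
eef_rot: [0.001, 0.498, 0.867, 0.001]
wrist_force: [0.4, 0.2, -0.1]
width: 0.752
```

apply_moves(deltas=[[[0,0,0],[0,0,0]],[[0,0,0],[0,0,0]],[[0,0,0],[0,0,0]],[[0,0,0],[0,0,0]],[[0,0,0],[0,0,0]]], claw=-1, squeeze=15)

```text
time: 17.15
ee_pos: [545.7, 321.7, 26.2]
eef_rot: [0.0, 0.498, 0.867, 0.0]
wrist_force: [0.8, 0.8, 1.1]
width: 0.422
```

apply_moves(deltas=[[[0,0,-0.05],[0,0,0]],[[0,0,-0.06],[0,0,0]],[[0,0,-0.06],[0,0,0]],[[0,0,-0.06],[0,0,0]],[[0,0,0],[0,0,0]]])

```text
time: 17.65
ee_pos: [547.6, 323.8, 168.9]
eef_rot: [0.002, 0.498, 0.867, 0.004]
wrist_force: [-0.3, 0.4, -0.0]
width: 0.421
```

apply_moves(deltas=[[[0,0,0],[0,0,0]],[[0,0,0],[0,0,0]]])

```text
time: 17.85
ee_pos: [544.3, 320.4, 162.3]
eef_rot: [-0.001, 0.498, 0.867, -0.001]
wrist_force: [-1.2, -0.5, -1.2]
width: 0.422
```

```bash
python3 - <<'E'
from h import *
from station import viewer
plan((483,-291.5,165,120))
s=viewer.get_image("scene")
cv2.imwrite("pics/n7.png",cv2.resize(s["frame"][180:350,160:350,::-1],None,fx=3,fy=3,interpolation=2))
E
```

```text
now 17.9 [544.3 320.4 162.3] 120.2 tilt [-0.001  0.498  0.867 -0.001]
-> (483, -291.5, 165, 120) 13 rows
  [[-0.0638,-0.0463,-0.0003],[0,0,0.000]]
  [[-0.0638,-0.0463,-0.0003],[0,0,0.000]]
  [[-0.0639,-0.0463,-0.0003],[0,0,0.000]]
  [[-0.0639,-0.0462,-0.0003],[0,0,0.000]]
  [[-0.0639,-0.0462,-0.0003],[0,0,0.000]]
  [[-0.0639,-0.0462,-0.0003],[0,0,0.000]]
  [[-0.0639,-0.0462,-0.0003],[0,0,0.000]]
  [[-0.0639,-0.0462,-0.0003],[0,0,0.000]]
  [[-0.0639,-0.0461,-0.0003],[0,0,0.000]]
  [[-0.0640,-0.0461,-0.0003],[0,0,0.000]]
  [[-0.0640,-0.0461,-0.0003],[0,0,0.000]]
  [[-0.0640,-0.0461,-0.0003],[0,0,0.000]]
  [[-0.0640,-0.0461,-0.0003],[0,0,0.000]]
```

View pics/n7.png

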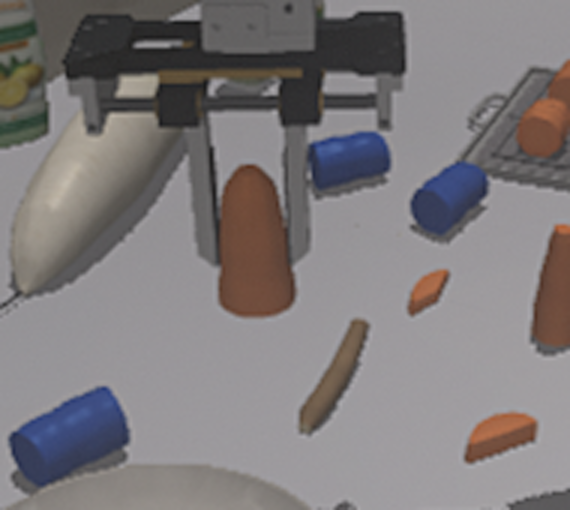

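The thick stub is held upright. I'll carry it to the right-hand cup.

```bash
python3 - <<'E'
from h import *
plan((483,-291.5,165,97),cur=(545.5,321.5,164.5,120.2))
E
```

```text
now 17.9 [545.5 321.5 164.5] 120.2 tilt [-0.001  0.498  0.867 -0.002]
-> (483, -291.5, 165, 97) 13 rows
  [[-0.0639,-0.0465,-0.0001],[0,0,0.040]]
  [[-0.0653,-0.0444,-0.0001],[0,0,0.040]]
  [[-0.0667,-0.0424,-0.0001],[0,0,0.040]]
  [[-0.0679,-0.0403,-0.0001],[0,0,0.040]]
  [[-0.0692,-0.0382,-0.0001],[0,0,0.040]]
  [[-0.0703,-0.0360,-0.0001],[0,0,0.040]]
  [[-0.0714,-0.0338,-0.0001],[0,0,0.040]]
  [[-0.0724,-0.0315,-0.0001],[0,0,0.040]]
  [[-0.0734,-0.0293,-0.0001],[0,0,0.040]]
  [[-0.0743,-0.0270,-0.0001],[0,0,0.040]]
  [[-0.0751,-0.0246,-0.0001],[0,0,0.040]]
  [[-0.0758,-0.0223,-0.0001],[0,0,0.040]]
  [[-0.0764,-0.0199,-0.0001],[0,0,0.040]]
```

apply_moves(deltas=[[[-0.064,-0.0465,0],[0,0,0.04]],[[-0.0653,-0.0444,0],[0,0,0.04]],[[-0.0667,-0.0424,0],[0,0,0.04]],[[-0.068,-0.04,0],[0,0,0.04]],[[-0.069,-0.038,0],[0,0,0.04]]])

```text
time: 18.4
ee_pos: [520.1, 83.7, 162.5]
eef_rot: [-0.001, 0.565, 0.825, -0.001]
wrist_force: [0.8, 0.3, -0.5]
width: 0.418
```

apply_moves(deltas=[[[-0.07,-0.036,0],[0,0,0.04]],[[-0.0714,-0.034,0],[0,0,0.04]],[[-0.0724,-0.0315,0],[0,0,0.04]],[[-0.0734,-0.029,0],[0,0,0.04]],[[-0.0743,-0.027,0],[0,0,0.04]]])

```text
time: 18.9
ee_pos: [495.7, -151.5, 162.7]
eef_rot: [-0.001, 0.628, 0.778, -0.0]
wrist_force: [0.8, -0.2, -1.1]
width: 0.425
```

apply_moves(deltas=[[[-0.075,-0.0246,0],[0,0,0.04]],[[-0.0758,-0.022,0],[0,0,0.04]],[[-0.0764,-0.02,0],[0,0,0.04]],[[0,0,0.04],[0,0,0]],[[0,0,0.04],[0,0,0]]])

```text
time: 19.4
ee_pos: [481.2, -293.4, 114.1]
eef_rot: [-0.0, 0.665, 0.746, -0.0]
wrist_force: [-0.2, 0.0, -1.0]
width: 0.42
```

apply_moves(deltas=[[[0,0,0.04],[0,0,0]],[[0,0,0],[0,0,0]],[[0,0,0],[0,0,0]],[[0,0,0],[0,0,0]],[[0,0,0],[0,0,0]]])

```text
time: 19.9
ee_pos: [483.2, -291.4, 92.9]
eef_rot: [0.001, 0.664, 0.748, 0.0]
wrist_force: [-0.5, -0.7, -0.7]
width: 0.426
```

```bash
python3 - <<'E'
from h import *
from station import viewer
plan((483,-291.5,33,97))
s=viewer.get_image("scene");d=viewer.get_image("top")
a=cv2.resize(s["frame"][150:260,300:425,::-1],(450,396),interpolation=2)
b=cv2.resize(d["frame"][190:315,370:480,::-1],(348,396),interpolation=2)
cv2.imwrite("pics/n8.png",np.hstack([a,b]))
E
```

```text
now 19.9 [ 483.2 -291.4   92.9] 96.8 tilt [0.001 0.664 0.748 0.   ]
-> (483, -291.5, 33, 97) 2 rows
  [[-0.0001,-0.0002,0.0499],[0,0,-0.002]]
  [[-0.0001,-0.0002,0.0499],[0,0,-0.002]]
```

View pics/n8.png

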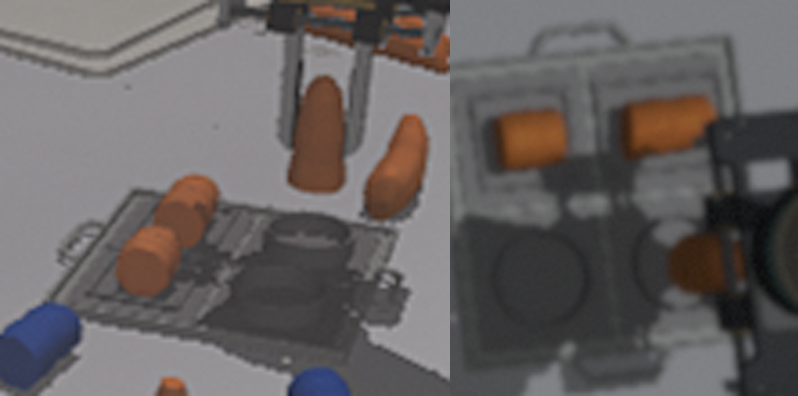

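apply_moves(deltas=[[[0,0,0.03],[0,0,0]],[[0,0,0.03],[0,0,0]],[[0,0,0.025],[0,0,0]],[[0,0,0],[0,0,0]],[[0,0,0],[0,0,0]]])

```text
time: 20.5
ee_pos: [482.7, -291.2, 41.3]
eef_rot: [0.0, 0.664, 0.748, 0.0]
wrist_force: [0.8, 1.1, -0.3]
width: 0.42
```

apply_moves(deltas=[[[0,0,0],[0,0,0]],[[0,0,0],[0,0,0]]])

```text
time: 20.7
ee_pos: [483.1, -291.5, 41.8]
eef_rot: [0.001, 0.664, 0.748, 0.0]
wrist_force: [0.6, 0.1, -1.4]
width: 0.419
```

```bash
python3 - <<'E'
from h import *
from station import viewer
plan((483,-291.5,32.5,97))
s=viewer.get_image("scene")
cv2.imwrite("pics/n9.png",cv2.resize(s["frame"][150:260,310:425,::-1],None,fx=4.5,fy=4.5,interpolation=2))
E
```

```text
now 20.7 [ 483.1 -291.5   41.8] 96.8 tilt [0.001 0.664 0.748 0.   ]
-> (483, -291.5, 32.5, 97) 1 rows
  [[0.0001,-0.0001,0.0156],[0,0,-0.004]]
```

View pics/n9.png

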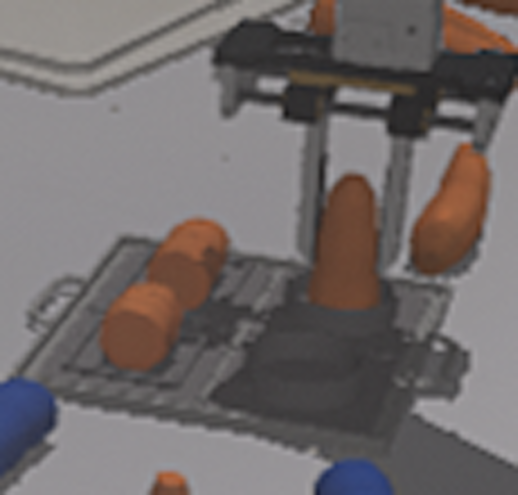

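The stub is inside the ring. I'll lower the last 9 mm and release.

apply_moves(deltas=[[[0,0,0.008],[0,0,0]],[[0,0,0.008],[0,0,0]],[[0,0,0],[0,0,0]],[[0,0,0],[0,0,0]],[[0,0,0],[0,0,0]]])

```text
time: 21.25
ee_pos: [482.7, -291.3, 31.4]
eef_rot: [0.0, 0.664, 0.748, 0.0]
wrist_force: [-0.2, -0.4, 4.0]
width: 0.42
```

apply_moves(deltas=[[[0,0,0],[0,0,0]],[[0,0,0],[0,0,0]],[[0,0,0],[0,0,0]],[[0,0,0],[0,0,0]],[[0,0,0],[0,0,0]]], claw=0.45)

```text
time: 21.75
ee_pos: [482.3, -291.1, 31.1]
eef_rot: [-0.0, 0.664, 0.748, 0.0]
wrist_force: [0.2, -0.4, 0.5]
width: 0.724
```

apply_moves(deltas=[[[0,0,-0.03],[0,0,0]],[[0,0,-0.06],[0,0,0]],[[0,0,-0.06],[0,0,0]],[[0,0,-0.06],[0,0,0]],[[0,0,0],[0,0,0]]])

```text
time: 22.25
ee_pos: [485.6, -292.3, 161.8]
eef_rot: [0.004, 0.664, 0.748, 0.001]
wrist_force: [0.4, -0.0, 0.3]
width: 0.727
```

apply_moves(deltas=[[[0,0,0],[0,0,0]],[[0,0,0],[0,0,0]]])

```text
time: 22.45
ee_pos: [481.4, -290.9, 156.1]
eef_rot: [-0.001, 0.664, 0.748, -0.0]
wrist_force: [0.3, -0.5, -0.4]
width: 0.726
```

```bash
python3 - <<'E'
from h import *
plan((445.5,89,158,102))
E
```

```text
now 22.4 [ 481.4 -290.9  156.1] 96.8 tilt [-0.001  0.664  0.748 -0.   ]
-> (445.5, 89, 158, 102) 8 rows
  [[0.0795,0.0020,-0.0004],[0,0,-0.014]]
  [[0.0794,0.0029,-0.0004],[0,0,-0.014]]
  [[0.0794,0.0038,-0.0004],[0,0,-0.014]]
  [[0.0794,0.0047,-0.0004],[0,0,-0.014]]
  [[0.0793,0.0056,-0.0004],[0,0,-0.014]]
  [[0.0792,0.0065,-0.0004],[0,0,-0.014]]
  [[0.0792,0.0074,-0.0004],[0,0,-0.014]]
  [[0.0791,0.0082,-0.0004],[0,0,-0.014]]
```

apply_moves(deltas=[[[0.0795,0.002,0],[0,0,-0.014]],[[0.0794,0.003,0],[0,0,-0.014]],[[0.0794,0.004,0],[0,0,-0.014]],[[0.0794,0.005,0],[0,0,-0.014]],[[0.0793,0.0056,0],[0,0,-0.014]]])

```text
time: 22.95
ee_pos: [459.0, -51.9, 155.9]
eef_rot: [-0.001, 0.643, 0.766, -0.001]
wrist_force: [1.0, 0.5, 0.2]
width: 0.727
```

apply_moves(deltas=[[[0.079,0.0065,0],[0,0,-0.014]],[[0.079,0.0074,0],[0,0,-0.014]],[[0.079,0.008,0],[0,0,-0.014]],[[0,0,0],[0,0,0]],[[0,0,0],[0,0,0]]])

```text
time: 23.45
ee_pos: [446.2, 89.4, 156.2]
eef_rot: [-0.001, 0.629, 0.778, -0.001]
wrist_force: [0.6, -1.0, 0.6]
width: 0.726
```

apply_moves(deltas=[[[0,0,0],[0,0,0]],[[0,0,0],[0,0,0]]])

```text
time: 23.65
ee_pos: [447.1, 86.6, 156.7]
eef_rot: [-0.0, 0.631, 0.775, -0.001]
wrist_force: [-0.3, 0.3, -0.4]
width: 0.727
```

```bash
python3 - <<'E'
from h import *
from station import viewer
plan((445.5,89,115,101))
s=viewer.get_image("scene");d=viewer.get_image("top")
a=cv2.resize(s["frame"][170:320,290:440,::-1],(400,400),interpolation=2)
b=cv2.resize(d["frame"][190:315,355:480,::-1],(400,400),interpolation=2)
cv2.imwrite("pics/n10.png",np.hstack([a,b]))
E
```

```text
now 23.6 [447.1  86.6 156.7] 101.7 tilt [-0.     0.631  0.775 -0.001]
-> (445.5, 89, 115, 101) 1 rows
  [[0.0045,-0.0018,0.0695],[0,0,0.015]]
```

View pics/n10.png

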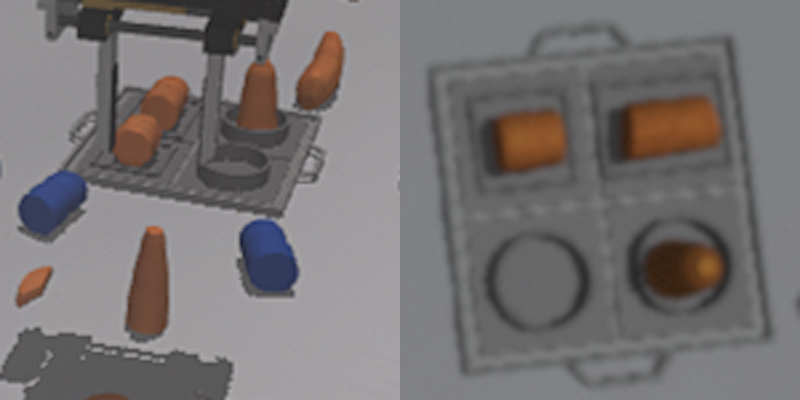

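The thick stub stands in the right-hand cup. The gripper is over the slim stub.

apply_moves(deltas=[[[0.004,-0.001,0.04],[0,0,0.01]],[[0,0,0.04],[0,0,0]],[[0,0,0.04],[0,0,0]],[[0,0,0],[0,0,0]],[[0,0,0],[0,0,0]]])

```text
time: 24.25
ee_pos: [446.2, 90.3, 85.4]
eef_rot: [-0.0, 0.634, 0.774, -0.0]
wrist_force: [0.8, 0.1, 0.9]
width: 0.724
```

apply_moves(deltas=[[[0,0,0],[0,0,0]],[[0,0,0],[0,0,0]]])

```text
time: 24.45
ee_pos: [447.1, 90.8, 86.3]
eef_rot: [0.001, 0.633, 0.774, 0.001]
wrist_force: [-0.6, -0.6, -0.1]
width: 0.724
```

```bash
python3 - <<'E'
from h import *
plan((445.5,89,25,101))
E
```

```text
now 24.4 [447.1  90.8  86.3] 101.4 tilt [0.001 0.633 0.774 0.001]
-> (445.5, 89, 25, 101) 2 rows
  [[-0.0012,-0.0016,0.0511],[0,0,0.004]]
  [[-0.0012,-0.0016,0.0511],[0,0,0.004]]
```

apply_moves(deltas=[[[-0.001,-0.002,0.034],[0,0,0]],[[0,0,0.034],[0,0,0]],[[0,0,0.034],[0,0,0]],[[0,0,0],[0,0,0]],[[0,0,0],[0,0,0]]])

```text
time: 24.95
ee_pos: [445.4, 90.1, 24.6]
eef_rot: [0.0, 0.633, 0.774, 0.0]
wrist_force: [-0.4, 0.1, -0.4]
width: 0.725
```

apply_moves(deltas=[[[0,0,0],[0,0,0]],[[0,0,0],[0,0,0]],[[0,0,0],[0,0,0]],[[0,0,0],[0,0,0]],[[0,0,0],[0,0,0]]], claw=-1, squeeze=15)

```text
time: 25.45
ee_pos: [445.4, 90.0, 24.3]
eef_rot: [0.0, 0.633, 0.774, 0.0]
wrist_force: [1.2, 0.6, 1.3]
width: 0.344
```

apply_moves(deltas=[[[0,0,0],[0,0,0]],[[0,0,-0.04],[0,0,0]],[[0,0,-0.05],[0,0,0]],[[0,0,-0.05],[0,0,0]],[[0,0,-0.05],[0,0,0]]])

```text
time: 25.95
ee_pos: [444.6, 89.9, 139.0]
eef_rot: [-0.0, 0.633, 0.774, -0.0]
wrist_force: [1.3, 0.2, -1.1]
width: 0.338
```

apply_moves(deltas=[[[0,0,0],[0,0,0]],[[0,0,0],[0,0,0]],[[0,0,0],[0,0,0]]])

```text
time: 26.25
ee_pos: [444.2, 89.5, 137.0]
eef_rot: [-0.001, 0.633, 0.774, -0.001]
wrist_force: [0.5, 0.1, -0.3]
width: 0.339
```

```bash
python3 - <<'E'
from h import *
from station import viewer
plan((470,-187,139,97))
s=viewer.get_image("scene")
cv2.imwrite("pics/n11.png",cv2.resize(s["frame"][170:350,260:440,::-1],(500,500),interpolation=2))
E
```

```text
now 26.2 [444.2  89.5 137. ] 101.4 tilt [-0.001  0.633  0.774 -0.001]
-> (470, -187, 139, 97) 6 rows
  [[-0.0767,-0.0082,-0.0006],[0,0,0.016]]
  [[-0.0768,-0.0072,-0.0006],[0,0,0.016]]
  [[-0.0769,-0.0062,-0.0006],[0,0,0.016]]
  [[-0.0770,-0.0052,-0.0006],[0,0,0.016]]
  [[-0.0770,-0.0042,-0.0006],[0,0,0.016]]
  [[-0.0771,-0.0032,-0.0006],[0,0,0.016]]
```

View pics/n11.png

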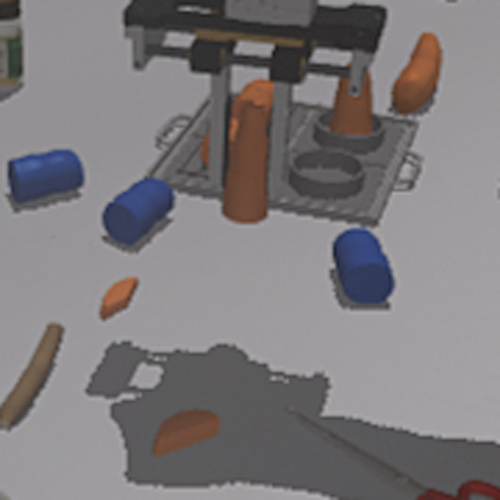

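The slim stub is held upright. I'll carry it to the left-hand cup.

apply_moves(deltas=[[[-0.0767,-0.008,0],[0,0,0.016]],[[-0.0768,-0.007,0],[0,0,0.016]],[[-0.077,-0.006,0],[0,0,0.016]],[[-0.077,-0.005,0],[0,0,0.016]],[[-0.077,-0.004,0],[0,0,0.016]]])

```text
time: 26.8
ee_pos: [466.5, -142.0, 136.8]
eef_rot: [-0.001, 0.657, 0.754, -0.0]
wrist_force: [0.7, 0.3, -0.7]
width: 0.343
```

apply_moves(deltas=[[[-0.077,-0.003,0],[0,0,0.016]],[[0,0,0.04],[0,0,0]],[[0,0,0.04],[0,0,0]],[[0,0,0],[0,0,0]],[[0,0,0],[0,0,0]]])

```text
time: 27.3
ee_pos: [471.3, -185.6, 89.3]
eef_rot: [-0.001, 0.662, 0.75, -0.0]
wrist_force: [-0.2, 0.5, -0.8]
width: 0.338
```

apply_moves(deltas=[[[0,0,0],[0,0,0]],[[0,0,0],[0,0,0]]])

```text
time: 27.5
ee_pos: [472.6, -186.2, 90.9]
eef_rot: [0.001, 0.662, 0.75, 0.0]
wrist_force: [0.0, 0.1, -1.3]
width: 0.339
```

```bash
python3 - <<'E'
from h import *
plan((470,-187,40,97))
E
```

```text
now 27.5 [ 472.6 -186.2   90.9] 97.1 tilt [0.001 0.662 0.75  0.   ]
-> (470, -187, 40, 97) 2 rows
  [[-0.0004,-0.0023,0.0424],[0,0,0.002]]
  [[-0.0004,-0.0023,0.0424],[0,0,0.002]]
```

apply_moves(deltas=[[[0,-0.003,0.03],[0,0,0]],[[0,0,0.03],[0,0,0]],[[0,0,0.025],[0,0,0]],[[0,0,0],[0,0,0]],[[0,0,0],[0,0,0]]])

```text
time: 28.0
ee_pos: [470.6, -186.5, 39.7]
eef_rot: [0.0, 0.662, 0.75, 0.0]
wrist_force: [0.4, -0.9, 0.4]
width: 0.34
```

apply_moves(deltas=[[[0,0,0.006],[0,0,0]],[[0,0,0.005],[0,0,0]],[[0,0,0],[0,0,0]],[[0,0,0],[0,0,0]],[[0,0,0],[0,0,0]]])

```text
time: 28.5
ee_pos: [470.3, -186.7, 32.6]
eef_rot: [0.0, 0.662, 0.75, 0.0]
wrist_force: [0.2, -0.2, 0.3]
width: 0.342
```

apply_moves(deltas=[[[0,0,0.003],[0,0,0]],[[0,0,0],[0,0,0]],[[0,0,0],[0,0,0]]])

```text
time: 28.8
ee_pos: [470.1, -186.6, 30.6]
eef_rot: [-0.0, 0.662, 0.75, -0.0]
wrist_force: [-0.2, -0.7, -0.5]
width: 0.337
```

apply_moves(deltas=[[[0,0,0],[0,0,0]],[[0,0,0],[0,0,0]],[[0,0,0],[0,0,0]],[[0,0,0],[0,0,0]],[[0,0,0],[0,0,0]]], claw=0.4)

```text
time: 29.3
ee_pos: [470.2, -186.6, 30.7]
eef_rot: [0.0, 0.662, 0.75, 0.0]
wrist_force: [-0.7, 0.5, 0.8]
width: 0.691
```

apply_moves(deltas=[[[0,0,-0.03],[0,0,0]],[[0,0,-0.06],[0,0,0]],[[0,0,-0.06],[0,0,0]],[[0,0,-0.06],[0,0,0]],[[0,0,0],[0,0,0]]])

```text
time: 29.8
ee_pos: [473.2, -187.3, 160.8]
eef_rot: [0.004, 0.662, 0.749, 0.002]
wrist_force: [0.6, 0.1, 0.5]
width: 0.699
```

apply_moves(deltas=[[[0.075,0,0],[0,0,0]],[[0.075,0,0],[0,0,0]],[[0.075,0,0],[0,0,0]],[[0.075,0,0],[0,0,0]],[[0.075,0,0],[0,0,0]]])

```text
time: 30.3
ee_pos: [441.4, 38.0, 156.1]
eef_rot: [-0.0, 0.662, 0.749, -0.0]
wrist_force: [1.7, 0.4, -0.4]
width: 0.704
```

apply_moves(deltas=[[[0.06,0,0],[0,0,0]],[[0,0,0],[0,0,0]],[[0,0,0],[0,0,0]]])

```text
time: 30.6
ee_pos: [437.3, 72.8, 156.1]
eef_rot: [-0.0, 0.661, 0.75, -0.001]
wrist_force: [0.2, 0.1, -0.3]
width: 0.697
```

```bash
python3 - <<'E'
from h import *
from station import viewer
np.set_printoptions(precision=1,suppress=True)
s=viewer.get_image("scene");d=viewer.get_image("top")
a=cv2.resize(s["frame"][170:270,300:425,::-1],(440,400),interpolation=2)
b=cv2.resize(d["frame"][190:315,355:480,::-1],(360,400),interpolation=2)
cv2.imwrite("pics/n12.png",np.hstack([a,b]))
d0=load("pics/top0.npy");s0=load("pics/scene0.npy")
print("end",labc(d,394,233,27,r=19,t=15),"chunk",labc(d,436,229,26,r=22,t=15))
print("sliceA",labc(d0,281,241,5,r=14,t=15),labc(d,281,241,5,r=14,t=15))
print("sliceB",labc(d0,220,294,7,r=14,t=15),labc(d,220,294,7,r=14,t=15))
print("stubs (top view rect, mid-height)",labc(d,398,278,50,r=20,t=15),labc(d,446,272,50,r=20,t=15))
E
```

```text
end (array([ 572.6, -178.5]), (54.0, 91.0), (44.5, 1.0)) chunk (array([ 584.7, -280.9]), (76.4, 98.6), (42.7, 8.6))
sliceA (array([553.8,  89.2]), (54.1, 90.9), (21.3, 0.9)) (array([556.1,  90.4]), (51.7, 91.0), (16.6, 1.0))
sliceB (array([429.6, 224.7]), (21.6, 147.4), (52.2, 57.3)) (array([429.5, 225.2]), (21.0, 147.4), (50.3, 57.4))
stubs (top view rect, mid-height) (array([ 467.7, -184.1]), (37.3, 135.3), (36.7, 45.3)) (array([ 480.5, -284.6]), (55.3, 90.8), (38.6, 0.8))
```

View pics/n12.png

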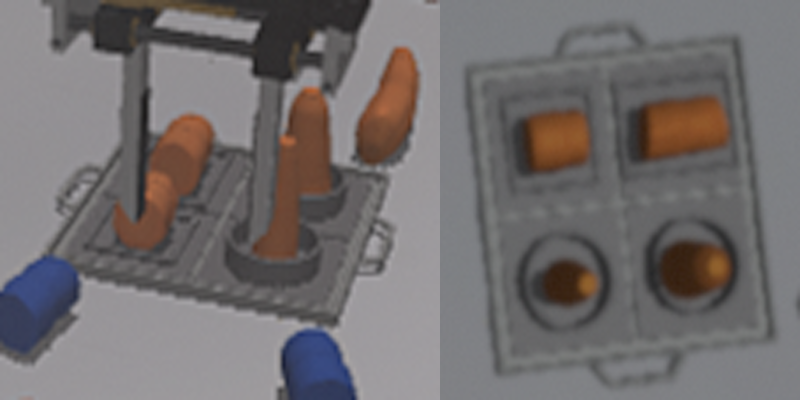

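All four pieces stand or lie in their places. The slices are unmoved to within 2–3 mm, and slice A may be partly hidden by the arm in that view. The robot is clear of everything.

```bash
python3 -c "
from station import job_done
print(job_done())"
```

```text
the job is handed in; nothing more can be done
None
```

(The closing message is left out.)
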